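# Index the core turntable on to its next stop

### The arm

A 6-joint arm with a two-finger parallel gripper is mounted at the origin on the work surface. World frame = base frame: x ahead of the robot, y to its left, z up, the work surface at z = 0. Lengths are in m, angles in rad, forces in N, time in s.
With the tool pointing down it reaches from about 0.25 to 0.725 m from the base axis. Payload 4 kg.
Tool frame: the origin (TCP) lies midway between the tips of the shut fingers; the grasp point (between the pads) lies 19 mm behind it (bot.grasp_offset is the distance from the TCP to the grasp point, in m); z points along the fingers, y is the direction in which the jaws open and shut (so a half turn about z gives the same grasp; the last joint's range is limited). The gripper opens to 85 mm and grips with 20 to 120 N. Pads are 22 mm wide; open, the fingers measure 114 mm over their backs; the gripper's body (76 mm by 85 mm) begins 54 mm behind the grasp point. The pads swing forward as they close: fully open they stand 13 mm farther back than shut.
Start: joints at [-1.261, 0.241, 0.005, 1.335, 0, 1.571], TCP at [0.152, -0.476, 0.231] pointing down, gripper open.
Joint ranges: [-2.72, 2.72], [-1.05, 1.87], [-1.09, 1.28], [-1.99, 2.15], [-1.42, 1.44], [-3.14, 3.14]. Speed limits (rad/s): [2.79, 2.79, 3.14, 3.14, 3.14, 3.14].

### API

Orientations are given as a unit quaternion [x, y, z, w].
In Python, from workcell import sensors, optics, bot gives the robot as it stands.
- The arm moves only by the tool apply_moves, never from a script. Its argument "plan" is one flat list of numbers, 6 for each row, row after row: the shift along the tool's x, y, z in m, then the turn, a rotation vector about the tool's x, y, z in rad. In form: [tx, ty, tz, ax, ay, az, tx, ty, tz, ax, ay, az, ...]. A call has 1 to 12 rows; each row is the pose to reach, as a shift and turn from the pose commanded when the call began, along the tool's axes at that moment; what a row does not reach only later rows make up. A row lasts 1/12 s, in which the tool goes at most 41.7 mm and 7.16 degrees, less where a joint would pass 70% of its speed; a pose out of reach is approached as far as the arm can. A call with a gripper value outside its range is refused whole. "grip" is the finger opening in m, from 0 to 0.0854, set as the call begins (left out, the last holds). The fingers move at their own pace and stop on an object; the grip force is fixed at half the most. Time passes only in rows, so rows that repeat a pose let the fingers close. It gives the time, the measured TCP pose, the force and the opening at its end, in the units of the state.
- sensors.get_obs(): the state, without advancing time (a new reading comes with each control period).
- optics.camera(name): name is "scene" or "top" or "wrist"; returns a dict with "pixels" (480x640x3 uint8, red, green, blue), "fx", "fy", "cx", "cy" (pixels), "pose" (4x4, takes a point from camera to world coordinates); the wrist camera has in their place "tool_from_camera" (4x4, takes a point from camera to tool coordinates, whose origin is the TCP and whose axes are the flange's). Camera axes: x right, y up, looking along -z (the intrinsics and any distortion apply to the point x, -y, -z); pixel columns grow to the right and rows downward; lengths in m; the calibration is good to about 2 mm. The wrist camera is an equidistant fisheye: a pixel r from the principal point sees the ray r / f radians off the axis. A picture is of the moment at which its call begins: read the wrist's pose just before it. There is no depth.
- bot.job_done(): hands the job in, once; it reports no verdict.
The state is a dict: "clock": time; "joint_pos": joint angles; "joint_vel": joint speeds; "tau": joint torques, N m; "eef_pos": TCP position; "tool_rot": TCP orientation; "ft_force": force on the tool from outside, world axes, zero at the start; "ft_torque": the same for the moment, N m; "grip_width": finger opening in m.
Only numpy, scipy, OpenCV 4.12 (cv2) and the standard library are available. Lean on these libraries where they do the work, as an engineer would, in place of code of your own. Each camera call takes 0.05 s, during which the arm holds its last target.

### The job

The split core is being photographed under raking light: turn its turntable on clockwise (seen from above) to the next stop. Pull the round index knob up, swing the table on, and let the spring drop the pin fully home in the very next hole, going by feel and gently so that the pin is never forced against the plate or the side of its hole. Let go of the knob, keep off the core, and leave everything else on the bench where it is.

Things in the scene. Friction and masses are not known exactly. Their poses are not given: they have to be found in the camera images.
- axis (a point): the turntable's vertical axis, level with the top of its fixed index ring (40 mm high). The base is a disc 310 mm across. Clockwise of the start hole the ring is bare, then a steel stop plate 2 mm thick, its leading edge bevelled over 16 mm, is clamped over it. The next stop is the first hole in that plate, 33 deg on from its edge; a further hole follows 32 deg on. Other holes: 30 and 60 deg counter-clockwise.
- knob_center (a point): centre of the bright metal index knob, an upright grooved cylinder 28 mm across, 28 mm tall (86 to 114 mm above the bench when down), over a 25 mm wide boss on the end of the white index arm, 130 mm from the turntable's axis. Pulled straight up (18 mm to its stop) it lifts the pin; pushed sideways it carries the table round.
- plunger (a joint): height of the sprung knob and pin above fully home, m: 0 = home, 0.010 = the pin's nose rides on the bare ring, 0.012 = it rides on the stop plate, 0.018 = upper stop. The spring presses down with 5 N at 0 and 9.5 N at the upper stop.
- turntable (a joint): angle of the turntable, rad, 0 at the start, growing clockwise seen from above (limits -1.2, 1.9). The plate is set anew for each picture, so the next hole lies somewhere from 38 to 67 deg on, unmeasured. The bearing is grease-damped: pushing the knob round at 30 mm/s takes 3 to 7 N with the pin riding, up to 10 N on the bevel.
- index_pin: the steel pin under the knob, 8 mm across flat-nosed with a rounded rim, 130 mm from the axis; home, its tip is 10 mm below the ring's face; origin at the knob's underside. Holes are 9.5 mm wide. Let down between holes it rides on the ring or plate; slid over a hole it drops in and stops the table dead. A load over 25 N, down or sideways, spoils it; 8 to 12 N at the knob is sign enough.
- core_half: split half of a sediment core lying in two white saddles square to the index arm, centred over the axis and turning with the table: 304 mm long, 94 mm wide, its soft scraped face level and up, 117 mm above the bench. Must not be touched. Origin on the axis at bench level.
- marker_pen: felt pen 133 mm long, 12 mm thick, lying between turntable and robot; origin at its middle, on the bench
- hex_key: L-shaped hex key 90 mm long, 6 mm thick, lying between turntable and robot; origin at the middle of its long arm, on the bench
- tape_roll: roll of tape 92 mm across, 24 mm high, lying left of the turntable; origin at its centre, on the bench
- scale_bar: photo scale strip 150 x 22 x 6 mm, right of the turntable; origin at its centre, on the bench
- scraper: spatula lying at the right, between turntable and robot; its x axis runs along it
- vial_tray: divided grey tray 100 x 130 x 35 mm at the left, near the robot; origin under its centre

How it is judged:
On the way, in this order (a step that is already met when the one before it is completed fails the run):
1. the index pin is pulled up clear of the hole it stands in (value of joint plunger above 0.009 m and value of joint turntable below 0.3 rad), for 0.1 s.
2. the table is swung on clockwise with the pin out (value of joint turntable above 0.4 rad and value of joint plunger above 0.008 m), for 0.1 s.
At the end, for the whole second after the job is handed in: the index pin has dropped fully home (within 1.5 mm) in the first hole clockwise of the one it started in (table turned 0.6 to 1.205 rad, where only that hole lies), the table at rest and the knob released (value of joint turntable between 0.6 and 1.205 rad and value of joint plunger below 0.0015 m and velocity of joint turntable between -0.02 and 0.02 rad/s); the robot touches nothing.
It fails at once if the index pin is pressed on the plate or against the side of a hole with more than 25 N (contact force between index_pin and anything else above 25 N).
It fails at once if the robot touches the core (contact force between any of the fingers, the arm and core_half above 0.5 N).
It fails at once if something lying on the bench is shifted by more than 20 mm (distance of any of marker_pen, hex_key, tape_roll, scale_bar, scraper, vial_tray from where it was at the start of the episode above 0.02 m).
It also fails if it takes over 67 s, if anything falls off the work surface, if the arm or the gripper's body presses on something with over 40 N, if the wrist force passes 120 N, or if a joint passes its speed limit or range.

## Working session

There is one attempt and no reset: what is moved stays moved. The work goes in short steps, Python scripts to look and compute and a tool call to move; the robot and the scene stay as the last step left them, time stands still between calls to the robot, and variables do not carry over. Pictures are saved under pics/ and viewed, and the job is handed in when it is done.

Besides the shell and the picture viewer there is one more tool, called after "Request:" by a JSON object that holds its "method" and its "body". apply_moves: Moves the arm, as the interface text tells. Its arguments: {"type":"object","properties":{"plan":{"type":"array","items":{"type":"number"}},"grip":{"type":"number"}},"required":["plan"]}

```bash
mkdir -p pics; ls
python3 - <<'E'
from workcell import sensors, optics, bot
import cv2, numpy as np
print(sensors.get_obs())
for n in ["scene","top","wrist"]:
    c=optics.camera(n)
    cv2.imwrite(f"pics/{n}0.png",c["pixels"][:,:,::-1])
    print(n,{k:(np.round(v,4).tolist() if k!='pixels' else 0) for k,v in c.items()})
E
```

```text
pics
{'clock': 0.0, 'joint_pos': array([-1.26101950e+00,  2.41451336e-01,  3.69729985e-03,  1.33514935e+00,
       -3.28132139e-05,  1.57082048e+00]), 'joint_vel': array([-0.00044113,  0.00183475,  0.00132765,  0.00094589,  0.00173108,
       -0.00059327]), 'tau': array([ 1.19044907e-03, -3.72318113e+01,  2.52408975e+01,  1.70930894e-02,
       -4.03901970e-05, -5.60976460e-06]), 'eef_pos': array([ 0.15222288, -0.47560812,  0.23038349]), 'tool_rot': array([ 9.88030063e-01,  1.54257848e-01, -1.78750538e-04, -1.03838405e-03]), 'ft_force': array([-0.43854939, -0.91162961,  0.00590163]), 'ft_torque': array([ 0.02403241, -0.03051107, -0.00018271]), 'grip_width': 0.08535083005305318}
scene {'pixels': 0, 'fx': 554.7227, 'fy': 554.7227, 'cx': 313.9405, 'cy': 241.0063, 'pose': [[-0.5434, -0.5641, 0.6217, 1.268], [0.8394, -0.3682, 0.3998, 0.4611], [0.0034, 0.7391, 0.6736, 0.8439], [0.0, 0.0, 0.0, 1.0]]}
top {'pixels': 0, 'fx': 447.7584, 'fy': 447.7584, 'cx': 323.8559, 'cy': 239.7317, 'pose': [[-0.0112, 0.9909, -0.1344, 0.4818], [-0.9999, -0.0109, 0.0034, 0.0465], [0.0019, 0.1344, 0.9909, 0.9091], [0.0, 0.0, 0.0, 1.0]]}
wrist {'pixels': 0, 'fx': 371.6483, 'fy': 371.6483, 'cx': 322.2191, 'cy': 243.7105, 'tool_from_camera': [[0.0001, 0.9481, 0.3179, 0.0827], [1.0, 0.0004, -0.0013, 0.0003], [-0.0014, 0.3179, -0.9481, -0.1427], [0.0, 0.0, 0.0, 1.0]]}
```

View pics/scene0.png

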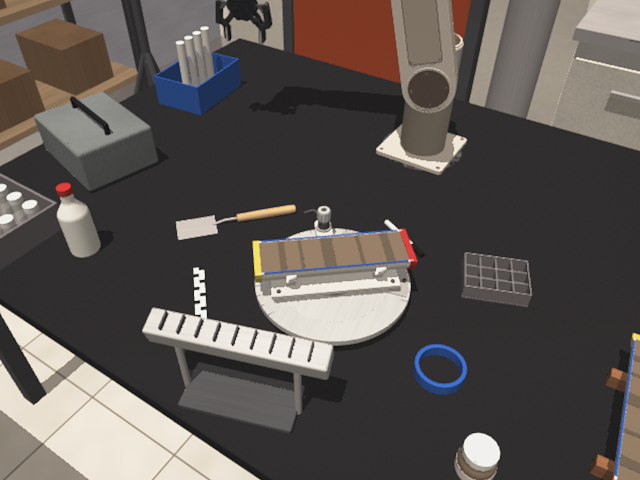

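View pics/top0.png

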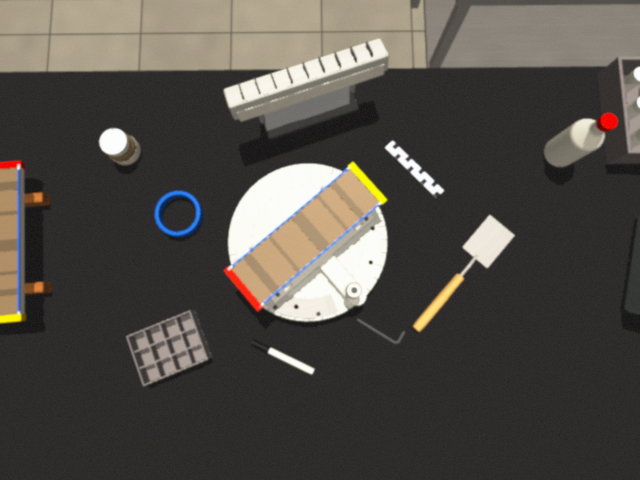

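View pics/wrist0.png

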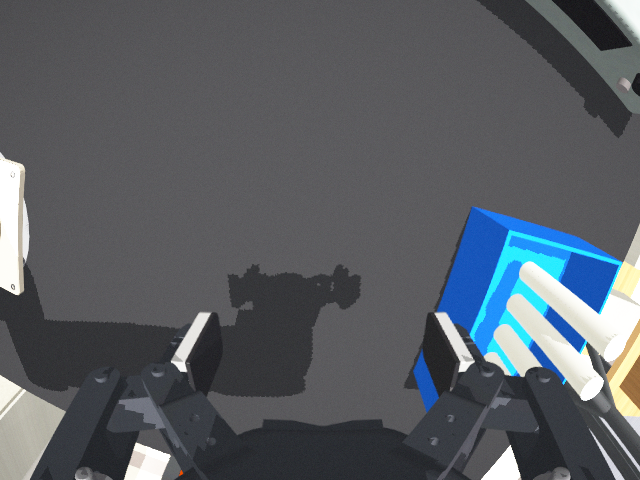

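```bash
cat > h.py <<'E'
from workcell import sensors, optics, bot
import cv2, numpy as np
from scipy.spatial.transform import Rotation as R
def ray(c,u,v):
    P=np.array(c["pose"]); d=np.array([(u-c["cx"])/c["fx"],-(v-c["cy"])/c["fy"],-1.0])
    return P[:3,3],P[:3,:3]@d
def at_z(c,u,v,z):
    o,d=ray(c,u,v); return o+d*(z-o[2])/d[2]
def proj(c,p):
    P=np.array(c["pose"]); q=P[:3,:3].T@(np.array(p)-P[:3,3])
    return c["cx"]+c["fx"]*q[0]/-q[2], c["cy"]-c["fy"]*q[1]/-q[2]
E
python3 - <<'E'
from h import *
i=cv2.imread("pics/top0.png")[150:340,215:405]
cv2.imwrite("pics/topz.png",cv2.resize(i,(600,600),interpolation=cv2.INTER_CUBIC)[:,:])
j=cv2.imread("pics/top0.png")[255:330,225:385]
cv2.imwrite("pics/topz2.png",cv2.resize(j,(800,375),interpolation=cv2.INTER_CUBIC)[:,:])
i=cv2.imread("pics/scene0.png")[195:345,245:425]
cv2.imwrite("pics/scz.png",cv2.resize(i,(720,600),interpolation=cv2.INTER_CUBIC)[:,:])
E
```

```text
(no output)
```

View pics/topz.png

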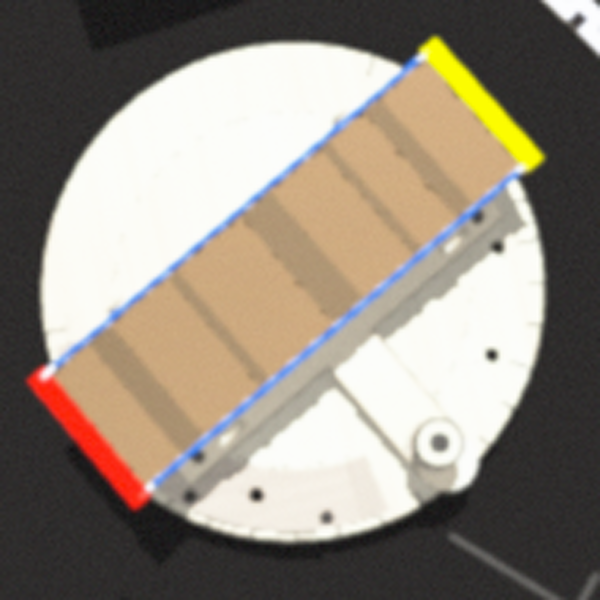

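View pics/topz2.png

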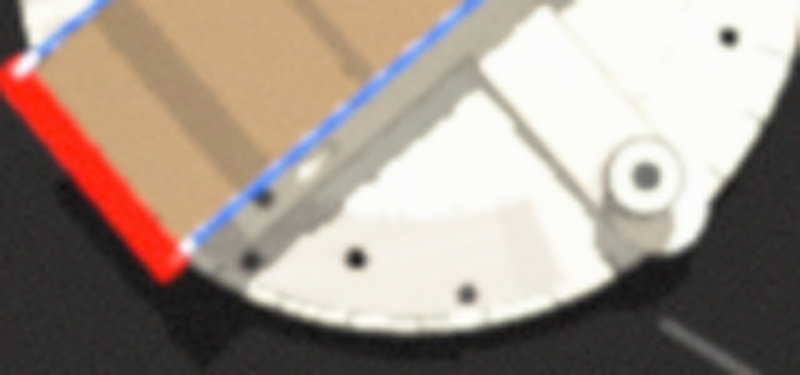

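View pics/scz.png

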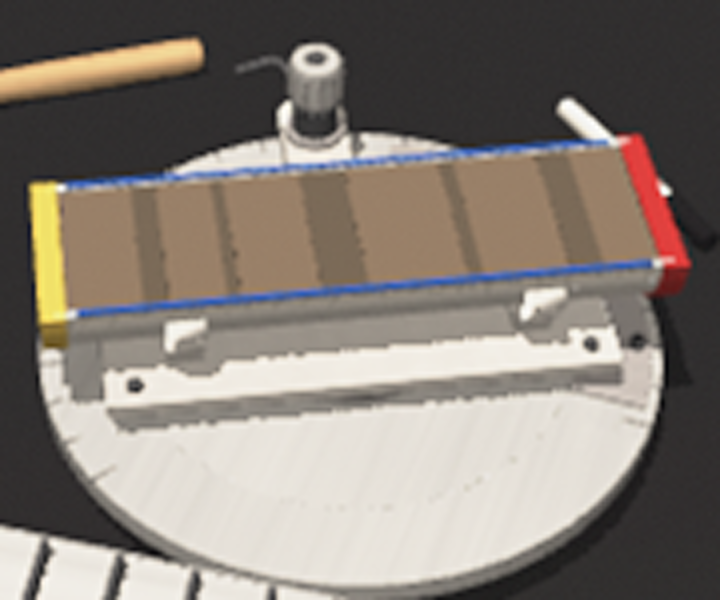

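```bash
cat >> h.py <<'E'
import json
def loadcam(n): 
    c=optics.camera(n); return c
E
python3 - <<'E'
from h import *
c=optics.camera("top"); s=optics.camera("scene")
im=c["pixels"][:,:,::-1].copy()
# axis: fit the disc edge at z=.04
g=cv2.cvtColor(im,cv2.COLOR_BGR2GRAY)
# initial guess, radial edge search in world coords
ax=np.array([0.48,0.07])
for it in range(8):
    pts=[]
    for a in np.radians(np.arange(0,360,2)):
        rr=np.arange(.135,.175,.0005)
        uv=np.array([proj(c,[ax[0]+r*np.cos(a),ax[1]+r*np.sin(a),.04]) for r in rr]).astype(np.float32)
        val=cv2.remap(g,uv[:,0].reshape(1,-1),uv[:,1].reshape(1,-1),cv2.INTER_LINEAR)[0].astype(float)
        if val[0]<190: continue
        k=np.where(val<130)[0]
        if len(k): pts.append([ax[0]+rr[k[0]]*np.cos(a),ax[1]+rr[k[0]]*np.sin(a)])
    pts=np.array(pts)
    A=np.c_[2*pts,np.ones(len(pts))]; b=(pts**2).sum(1)
    for _ in range(4):
        x=np.linalg.lstsq(A,b,rcond=None)[0]; r=np.sqrt(x[2]+x[0]**2+x[1]**2)
        e=np.hypot(*(pts-x[:2]).T)-r; m=abs(e)<.002; A=A[m];b=b[m];pts=pts[m]
    ax=x[:2]
print("axis",ax,"r",r,len(pts),e.std())
def zz(u,v): return 215+(u+.5)*190/600-.5,150+(v+.5)*190/600-.5
kt=at_z(c,*zz(439,443),.114); 
print("knob top cam",kt)
u,v=245+316.5/4,195+57/4.
print("knob scene",at_z(s,u,v,.114))
d=kt[:2]-ax; print("r",np.hypot(*d),np.degrees(np.arctan2(d[1],d[0])))
a0=np.degrees(np.arctan2(d[1],d[0]))
for n,p in dict(h1=(327,518),h2=(257,495),h3=(190,495),h4=(198,456),ccw30=(491,355),ccw60=(497,247),bev=(362,470),bev2=(385,485),bev3=(378,460)).items():
    q=at_z(c,*zz(*p),.042)[:2]-ax; print(n,np.hypot(*q),(a0-np.degrees(np.arctan2(q[1],q[0]))+180)%360-180)
for a,n in [(ax,'axis')]:
    print(proj(c,[*ax,.04]),proj(s,[*ax,.04]))
# items
for n,p in dict(penA=(254,343),penB=(313,372),hexA=(358,320),hexB=(397,342),hexC=(403,333),scrA=(417,328),scrB=(463,275)).items(): print(n,at_z(c,*p,.006))
E
```

```text
axis [0.59950685 0.07592312] r 0.1568177801876599 118 0.0002810655244591811
knob top cam [ 0.49961378 -0.00788638  0.114     ]
knob scene [ 0.5002257  -0.00768319  0.114     ]
r 0.13039423643419035 -140.00361449567646
h1 0.14404378181518684 32.006320210580895
h2 0.13031959493608522 49.85019425904528
h3 0.14257973781060662 66.1879753486794
h4 0.11959407878880346 69.08621743185842
ccw30 0.12979165780250668 -29.780614115851677
ccw60 0.12915291078937152 -59.96058715556923
bev 0.12141791369577316 19.97116647938026
bev2 0.13515282201069517 15.78469730866999
bev3 0.11974194346348813 14.579511848924284
(np.float64(307.3026320193446), np.float64(239.9961408393483)) (np.float64(332.5180009250335), np.float64(278.59079271860963))
penA [0.40017395 0.18352109 0.006     ]
penB [0.34331264 0.06755724 0.006     ]
hexA [ 0.44255814 -0.02266816  0.006     ]
hexB [ 0.39888908 -0.09877844  0.006     ]
hexC [ 0.41619316 -0.11124154  0.006     ]
scrA [ 0.42560673 -0.13935525  0.006     ]
scrB [ 0.52949139 -0.23619726  0.006     ]
```

Request:
{"method": "apply_moves", "body": {"plan": [0, 0, -0.03, 0, 0, -0.1, 0, 0, -0.03, 0, 0, -0.1]}}

```text
clock: 0.42
eef_pos: [0.1529, -0.4777, 0.265]
tool_rot: [0.979, 0.205, 0.0, 0.003]
ft_force: [0.0, -0.2, 1.5]
grip_width: 0.0853
```

```bash
cat >> h.py <<'E'
def tool(yaw_deg): # tool down, x at yaw
    a=np.radians(yaw_deg); x=np.array([np.cos(a),np.sin(a),0]); z=np.array([0,0,-1.]); return np.c_[x,np.cross(z,x),z]
def delta(p,yaw,o=None,p0=None,R0=None):
    o=o or sensors.get_obs(); p0=o["eef_pos"] if p0 is None else p0
    R0=R.from_quat(o["tool_rot"]).as_matrix() if R0 is None else R0
    t=R0.T@(np.array(p)-p0); w=R.from_matrix(R0.T@tool(yaw)).as_rotvec()
    return np.round(t,4).tolist(),np.round(w,4).tolist()
def st():
    o=sensors.get_obs(); Rm=R.from_quat(o["tool_rot"]).as_matrix()
    print("t",round(o["clock"],2),"p",np.round(o["eef_pos"],4),"yaw",np.round(np.degrees(np.arctan2(Rm[1,0],Rm[0,0])),2),"tilt",np.round(Rm[2,:2],4),"q",np.round(o["joint_pos"],3),"F",np.round(o["ft_force"],2),"M",np.round(o["ft_torque"],2),"g",round(o["grip_width"],4))
    print(" F tool",np.round(Rm.T@o["ft_force"],2))
    return o
E
python3 -c "
from h import *
o=st()
print(delta([0.5,-0.008,0.2],40),delta([0.5,-0.008,0.2],220))"
```

```text
t 0.42 p [ 0.1529 -0.4777  0.265 ] yaw 23.63 tilt [-0.0006  0.0056] q [-1.261  0.227  0.075  1.413  0.     1.468] F [ 0.01 -0.24  1.52] M [-0.07 -0.03 -0.  ] g 0.0853
 F tool [-0.09  0.23 -1.52]
([0.5063, -0.2916, 0.0631], [0.0055, 0.0014, -0.2858]) ([0.5063, -0.2916, 0.0631], [0.002, -0.0079, 2.8558])
```

Request:
{"method": "apply_moves", "body": {"plan": [0.253, -0.146, 0.02, 0, 0, -1.4, 0.253, -0.146, 0.02, 0, 0, -1.4, 0.253, -0.146, 0.02, 0, 0, -1.4, 0.253, -0.146, 0.02, 0, 0, -1.4, 0.253, -0.146, 0.02, 0, 0, -1.4, 0.253, -0.146, 0.02, 0, 0, -1.4, 0.253, -0.146, 0.02, 0, 0, -1.4, 0.253, -0.146, 0.02, 0, 0, -1.4, 0.253, -0.146, 0.02, 0, 0, -1.4, 0.253, -0.146, 0.02, 0, 0, -1.4, 0.253, -0.146, 0.02, 0, 0, -1.4, 0.253, -0.146, 0.02, 0, 0, -1.4], "grip": 0.06}}

```text
clock: 1.42
eef_pos: [0.3266, -0.2413, 0.2414]
tool_rot: [0.617, 0.787, -0.0, 0.0]
ft_force: [-0.9, 0.1, -0.1]
grip_width: 0.0601
```

```bash
python3 -c "
from h import *
o=st()
print(delta([0.5,-0.008,0.18],220))"
```

```text
t 1.42 p [ 0.3266 -0.2413  0.2414] yaw 103.87 tilt [-0.0005  0.0004] q [-0.636  0.049 -0.196  1.325 -0.     0.692] F [-0.86  0.1  -0.08] M [ 0.05  0.05 -0.01] g 0.0601
 F tool [ 0.3  -0.81  0.08]
([0.185, 0.2242, 0.0614], [-0.0003, 0.0008, -2.0268])
```

Request:
{"method": "apply_moves", "body": {"plan": [0.185, 0.224, 0.045, 0, 0, -1.4, 0.185, 0.224, 0.045, 0, 0, -1.4, 0.185, 0.224, 0.045, 0, 0, -1.4, 0.185, 0.224, 0.045, 0, 0, -1.4, 0.185, 0.224, 0.045, 0, 0, -1.4, 0.185, 0.224, 0.045, 0, 0, -1.4, 0.185, 0.224, 0.045, 0, 0, -1.4, 0.185, 0.224, 0.045, 0, 0, -1.4, 0.185, 0.224, 0.045, 0, 0, -1.4, 0.185, 0.224, 0.045, 0, 0, -1.4, 0.185, 0.224, 0.045, 0, 0, -1.4, 0.185, 0.224, 0.045, 0, 0, -1.4]}}

```text
clock: 2.42
eef_pos: [0.5003, -0.0087, 0.1961]
tool_rot: [-0.034, 0.999, -0.0, -0.0]
ft_force: [0.4, 0.3, -0.1]
grip_width: 0.06
```

```bash
python3 -c "
from h import *
o=st()
print(delta([0.5,-0.008,0.17],220))"
```

```text
t 2.42 p [ 0.5003 -0.0087  0.1961] yaw -176.05 tilt [ 0.0001 -0.    ] q [-0.017  0.26  -0.063  1.248 -0.    -0.086] F [ 0.41  0.29 -0.09] M [ 0.02  0.03 -0.03] g 0.06
 F tool [-0.43  0.26  0.09]
([0.0002, 0.0007, 0.0261], [-0.0, -0.0001, -0.6293])
```

Request:
{"method": "apply_moves", "body": {"plan": [0, 0.0006, 0.03, 0, 0, -0.629, 0, 0.0006, 0.03, 0, 0, -0.629, 0, 0.0006, 0.03, 0, 0, -0.629, 0, 0.0006, 0.03, 0, 0, -0.629, 0, 0.0006, 0.03, 0, 0, -0.629, 0, 0.0006, 0.03, 0, 0, -0.629, 0, 0.0006, 0.03, 0, 0, -0.629]}}

```text
clock: 3.0
eef_pos: [0.5002, -0.0083, 0.1663]
tool_rot: [-0.339, 0.941, -0.0, 0.0]
ft_force: [0.2, -0.7, -0.4]
grip_width: 0.0603
```

Run:
```python
from h import *
o=st()
c=optics.camera("wrist")
im=c["pixels"][:,:,::-1].copy(); cv2.imwrite("pics/w1.png",im)
T=np.array(c["tool_from_camera"])
def wproj(p_tool):
    q=T[:3,:3].T@(np.array(p_tool)-T[:3,3]); v=np.array([q[0],-q[1],-q[2]])
    th=np.arctan2(np.hypot(v[0],v[1]),v[2]); ph=np.arctan2(v[1],v[0]); r=c["fx"]*th
    return c["cx"]+r*np.cos(ph),c["cy"]+r*np.sin(ph)
Rm=R.from_quat(o["tool_rot"]).as_matrix()
print(wproj(Rm.T@(np.array([.4999,-.0078,.114])-o["eef_pos"])))
print([wproj([0,0,z]) for z in (0,.05,.1)])
c=optics.camera("top");cv2.imwrite("pics/t1.png",c["pixels"][:,:,::-1])
```

```text
t 3.0 p [ 0.5002 -0.0083  0.1663] yaw -140.4 tilt [-0.0002 -0.0001] q [-0.017  0.279 -0.117  1.174  0.    -0.708] F [ 0.15 -0.75 -0.42] M [-0.    0.03 -0.03] g 0.0603
 F tool [ 0.36 -0.67  0.42]
(np.float64(324.81100472220754), np.float64(270.2796444462793))
[(np.float64(324.09252966574104), np.float64(315.68133630005644)), (np.float64(323.7994062418427), np.float64(271.6570792961383)), (np.float64(323.60477343225506), np.float64(243.4535664236527))]
```

View pics/w1.png

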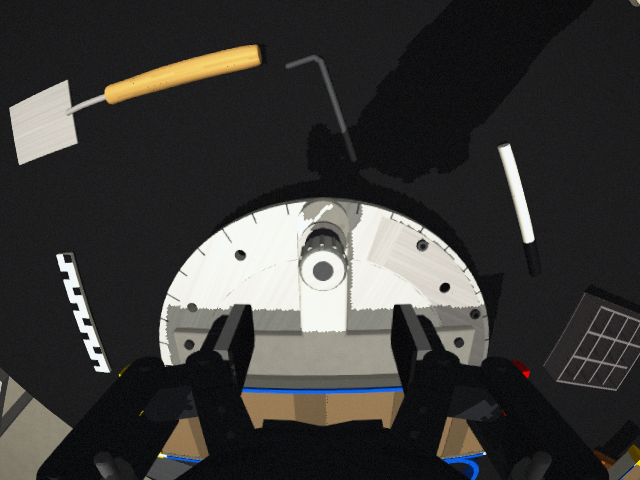

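Request:
{"method": "apply_moves", "body": {"plan": [0, 0, 0.03, 0, 0, 0, 0, 0, 0.055, 0, 0, 0, 0, 0, 0.07, 0, 0, 0, 0, 0, 0.079, 0, 0, 0, 0, 0, 0.083, 0, 0, 0, 0, 0, 0.083, 0, 0, 0], "grip": 0.045}}

```text
clock: 3.6
eef_pos: [0.4998, -0.0082, 0.0828]
tool_rot: [-0.341, 0.94, 0.0, -0.001]
ft_force: [-0.3, 0.0, 0.5]
grip_width: 0.0454
```

Run:
```python
from h import *
o=st()
c=optics.camera("wrist")
im=c["pixels"][:,:,::-1].copy(); cv2.imwrite("pics/w2.png",im)
```

```text
t 3.6 p [ 0.4998 -0.0082  0.0828] yaw -140.12 tilt [0.0009 0.0008] q [-0.016  0.359 -0.243  0.97   0.    -0.712] F [-0.29  0.    0.54] M [-0.02  0.01  0.03] g 0.0454
 F tool [ 0.22  0.19 -0.54]
```

View pics/w2.png

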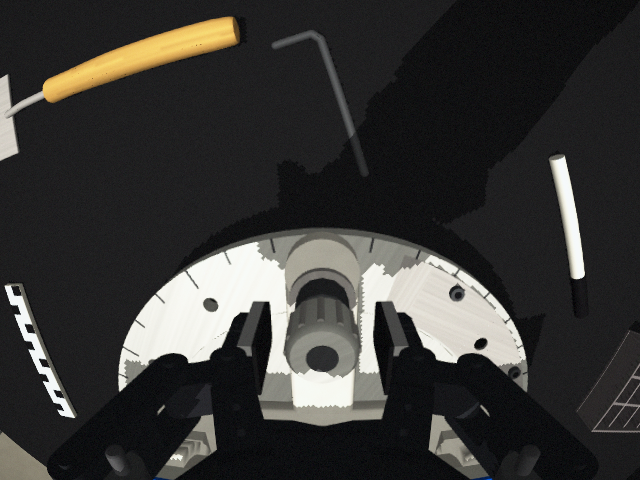

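Request:
{"method": "apply_moves", "body": {"plan": [0, 0, 0, 0, 0, 0, 0, 0, 0, 0, 0, 0, 0, 0, 0, 0, 0, 0, 0, 0, 0, 0, 0, 0], "grip": 0.031}}

```text
clock: 3.98
eef_pos: [0.5007, -0.0081, 0.084]
tool_rot: [-0.342, 0.94, -0.0, 0.001]
ft_force: [-0.8, 0.3, -0.0]
grip_width: 0.0311
```

```bash
python3 -c "
from h import *
o=st()"
```

```text
t 3.98 p [ 0.5007 -0.0081  0.084 ] yaw -140.06 tilt [-0.0011 -0.001 ] q [-0.016  0.357 -0.242  0.971  0.    -0.713] F [-0.82  0.25 -0.04] M [ 0.01 -0.   -0.02] g 0.0311
 F tool [0.47 0.72 0.04]
```

Request:
{"method": "apply_moves", "body": {"plan": [0, 0, 0, 0, 0, 0, 0, 0, 0, 0, 0, 0], "grip": 0.0295}}

```text
clock: 4.15
eef_pos: [0.5003, -0.0081, 0.0835]
tool_rot: [-0.342, 0.94, -0.0, 0.0]
ft_force: [-0.6, -0.7, -0.2]
grip_width: 0.0292
```

```bash
python3 -c "
from h import *
o=st()"
```

```text
t 4.15 p [ 0.5003 -0.0081  0.0835] yaw -140.06 tilt [-0.0004 -0.0003] q [-0.016  0.357 -0.243  0.97  -0.    -0.713] F [-0.57 -0.74 -0.16] M [ 0.03  0.04 -0.03] g 0.0292
 F tool [ 0.91 -0.2   0.16]
```

Request:
{"method": "apply_moves", "body": {"plan": [0, 0, 0, 0, 0, 0, 0, 0, 0, 0, 0, 0], "grip": 0.0282}}

```text
clock: 4.32
eef_pos: [0.5001, -0.0081, 0.0833]
tool_rot: [-0.342, 0.94, 0.0, -0.0]
ft_force: [-0.6, 0.4, -0.5]
grip_width: 0.028
```

Request:
{"method": "apply_moves", "body": {"plan": [0, 0, 0, 0, 0, 0, 0, 0, 0, 0, 0, 0], "grip": 0.0275}}

```text
clock: 4.48
eef_pos: [0.5001, -0.0081, 0.0834]
tool_rot: [-0.342, 0.94, -0.0, -0.0]
ft_force: [-0.3, 1.1, 0.6]
grip_width: 0.0275
```

Request:
{"method": "apply_moves", "body": {"plan": [0, 0, 0, 0, 0, 0, 0, 0, 0, 0, 0, 0], "grip": 0.022}}

```text
clock: 4.65
eef_pos: [0.5001, -0.0082, 0.0835]
tool_rot: [-0.342, 0.94, -0.0, 0.0]
ft_force: [-1.2, -0.4, 2.4]
grip_width: 0.0263
```

```bash
python3 -c "
from h import *
o=st()"
```

```text
t 4.65 p [ 0.5001 -0.0082  0.0835] yaw -140.05 tilt [-0.     -0.0002] q [-0.016  0.357 -0.243  0.971 -0.    -0.713] F [-1.19 -0.45  2.39] M [-0.02  0.25 -0.  ] g 0.0263
 F tool [ 1.2   0.42 -2.39]
```

Request:
{"method": "apply_moves", "body": {"plan": [0, 0, 0, 0, 0, 0, 0, 0, 0, 0, 0, 0], "grip": 0.018}}

```text
clock: 4.82
eef_pos: [0.5001, -0.0082, 0.0835]
tool_rot: [-0.342, 0.94, -0.0, 0.0]
ft_force: [-1.1, -0.4, 3.5]
grip_width: 0.0266
```

Run:
```python
from h import *
o=st()
c=optics.camera("wrist")
im=c["pixels"][:,:,::-1].copy(); cv2.imwrite("pics/w3.png",im)
```

```text
t 4.82 p [ 0.5001 -0.0082  0.0835] yaw -140.05 tilt [-0.0001 -0.0002] q [-0.016  0.357 -0.243  0.971 -0.    -0.713] F [-1.06 -0.36  3.5 ] M [-0.06  0.26  0.02] g 0.0266
 F tool [ 1.05  0.4  -3.5 ]
```

View pics/w3.png

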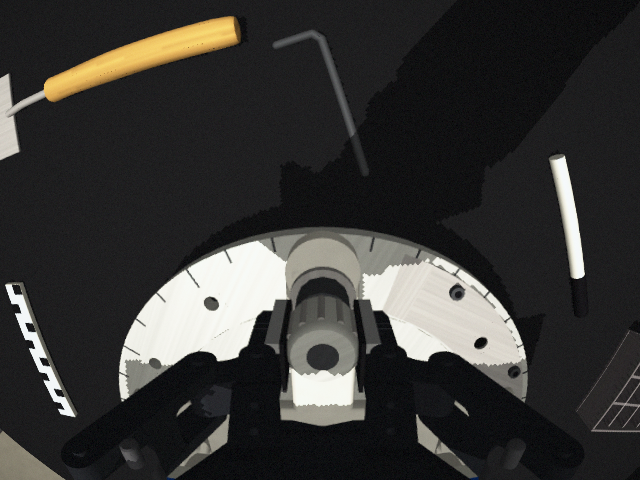

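Request:
{"method": "apply_moves", "body": {"plan": [0, 0, -0.003, 0, 0, 0, 0, 0, -0.006, 0, 0, 0, 0, 0, -0.009, 0, 0, 0, 0, 0, -0.012, 0, 0, 0, 0, 0, -0.015, 0, 0, 0, 0, 0, -0.0155, 0, 0, 0, 0, 0, -0.0155, 0, 0, 0, 0, 0, -0.0155, 0, 0, 0]}}

```text
clock: 5.53
eef_pos: [0.4999, -0.0079, 0.0986]
tool_rot: [-0.342, 0.94, 0.0, -0.0]
ft_force: [2.1, 1.5, -9.8]
grip_width: 0.0264
```

Run:
```python
from h import *
o=st()
c=optics.camera("wrist")
im=c["pixels"][:,:,::-1].copy(); cv2.imwrite("pics/w4.png",im)
ax=np.array([.5995,.0759]); o=sensors.get_obs()
d=o["eef_pos"][:2]-ax; print(np.hypot(*d),np.degrees(np.arctan2(d[1],d[0])))
```

```text
t 5.53 p [ 0.4999 -0.0079  0.0986] yaw -140.05 tilt [0.0001 0.0006] q [-0.016  0.341 -0.222  1.008  0.    -0.713] F [ 2.09  1.55 -9.81] M [ 0.34 -0.59 -0.05] g 0.0264
 F tool [-2.59 -0.16  9.81]
0.1301913035010868 -139.9237998392476
```

View pics/w4.png

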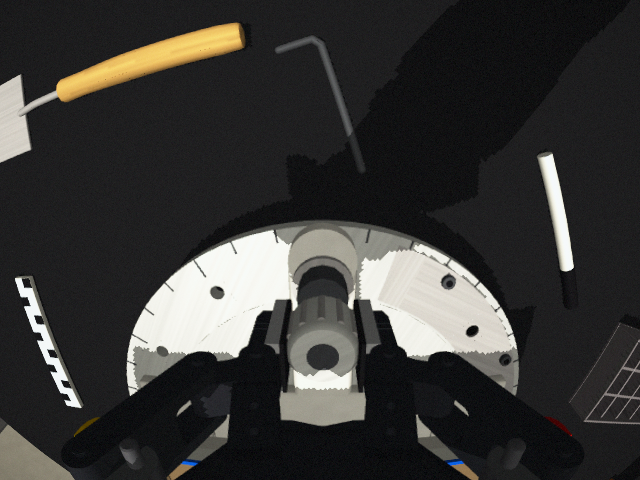

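Run:
```python
import numpy as np
r=.1302
th=np.radians([.5,1.5,3,4.5,6,7.5,9,10.5,12,13.5,14.5,15])
print([float(x) for t in th for x in np.round([-r*(1-np.cos(t)),r*np.sin(t),0,0,0,t],4)])
```

```text
[-0.0, 0.0011, 0.0, 0.0, 0.0, 0.0087, -0.0, 0.0034, 0.0, 0.0, 0.0, 0.0262, -0.0002, 0.0068, 0.0, 0.0, 0.0, 0.0524, -0.0004, 0.0102, 0.0, 0.0, 0.0, 0.0785, -0.0007, 0.0136, 0.0, 0.0, 0.0, 0.1047, -0.0011, 0.017, 0.0, 0.0, 0.0, 0.1309, -0.0016, 0.0204, 0.0, 0.0, 0.0, 0.1571, -0.0022, 0.0237, 0.0, 0.0, 0.0, 0.1833, -0.0028, 0.0271, 0.0, 0.0, 0.0, 0.2094, -0.0036, 0.0304, 0.0, 0.0, 0.0, 0.2356, -0.0041, 0.0326, 0.0, 0.0, 0.0, 0.2531, -0.0044, 0.0337, 0.0, 0.0, 0.0, 0.2618]
```

Request:
{"method": "apply_moves", "body": {"plan": [0, 0.0011, 0, 0, 0, 0.0087, 0, 0.0034, 0, 0, 0, 0.0262, -0.0002, 0.0068, 0, 0, 0, 0.0524, -0.0004, 0.0102, 0, 0, 0, 0.0785, -0.0007, 0.0136, 0, 0, 0, 0.1047, -0.0011, 0.017, 0, 0, 0, 0.1309, -0.0016, 0.0204, 0, 0, 0, 0.1571, -0.0022, 0.0237, 0, 0, 0, 0.1833, -0.0028, 0.0271, 0, 0, 0, 0.2094, -0.0036, 0.0304, 0, 0, 0, 0.2356, -0.0041, 0.0326, 0, 0, 0, 0.2531, -0.0044, 0.0337, 0, 0, 0, 0.2618]}}

```text
clock: 6.58
eef_pos: [0.4818, 0.0203, 0.0989]
tool_rot: [-0.215, 0.977, -0.0, 0.0]
ft_force: [2.8, -0.8, -9.4]
grip_width: 0.0262
```

```bash
cat >> h.py <<'E'
AX=np.array([.5995,.0759])
def pol():
    o=st(); d=o["eef_pos"][:2]-AX
    print("r",np.hypot(*d),"theta",(-139.95-np.degrees(np.arctan2(d[1],d[0])))%360)
E
python3 -c "
from h import *
pol()"
```

```text
t 6.58 p [0.4818 0.0203 0.0989] yaw -155.13 tilt [ 0.     -0.0009] q [ 0.043  0.308 -0.269  0.993 -0.001 -0.391] F [ 2.84 -0.81 -9.37] M [-0.31 -0.69  0.09] g 0.0262
 F tool [-2.23 -1.92  9.37]
r 0.1301511723010828 theta 14.765098266257667
```

Request:
{"method": "apply_moves", "body": {"plan": [0, 0.0011, 0, 0, 0, 0.0087, 0, 0.0034, 0, 0, 0, 0.0262, -0.0002, 0.0068, 0, 0, 0, 0.0524, -0.0004, 0.0102, 0, 0, 0, 0.0785, -0.0007, 0.0136, 0, 0, 0, 0.1047, -0.0011, 0.017, 0, 0, 0, 0.1309, -0.0016, 0.0204, 0, 0, 0, 0.1571, -0.0022, 0.0237, 0, 0, 0, 0.1833, -0.0028, 0.0271, 0, 0, 0, 0.2094, -0.0036, 0.0304, 0, 0, 0, 0.2356, -0.0041, 0.0326, 0, 0, 0, 0.2531, -0.0044, 0.0337, 0, 0, 0, 0.2618]}}

```text
clock: 7.58
eef_pos: [0.4715, 0.0528, 0.0988]
tool_rot: [-0.086, 0.996, -0.0, -0.0]
ft_force: [3.2, -1.9, -9.6]
grip_width: 0.0263
```

```bash
python3 -c "
from h import *
pol()"
```

```text
t 7.58 p [0.4715 0.0528 0.0988] yaw -170.14 tilt [ 0.0002 -0.0007] q [ 0.112  0.295 -0.288  0.987 -0.001 -0.06 ] F [ 3.16 -1.87 -9.6 ] M [-0.48 -0.61 -0.03] g 0.0263
 F tool [-2.8  -2.38  9.6 ]
r 0.13004817732411117 theta 29.83131864307586
```

Request:
{"method": "apply_moves", "body": {"plan": [0, 0.0011, 0, 0, 0, 0.0087, 0, 0.0034, 0, 0, 0, 0.0262, -0.0002, 0.0068, 0, 0, 0, 0.0524, -0.0004, 0.0102, 0, 0, 0, 0.0785, -0.0007, 0.0136, 0, 0, 0, 0.1047, -0.0011, 0.017, 0, 0, 0, 0.1309, -0.0016, 0.0204, 0, 0, 0, 0.1571, -0.0022, 0.0237, 0, 0, 0, 0.1833, -0.0028, 0.0271, 0, 0, 0, 0.2094, -0.0036, 0.0304, 0, 0, 0, 0.2356, -0.0041, 0.0326, 0, 0, 0, 0.2531, -0.0044, 0.0337, 0, 0, 0, 0.2618]}}

```text
clock: 8.58
eef_pos: [0.47, 0.0867, 0.0987]
tool_rot: [0.045, 0.999, -0.0, -0.0]
ft_force: [3.2, -2.5, -10.0]
grip_width: 0.0263
```

Run:
```python
from h import *
pol()
c=optics.camera("wrist")
im=c["pixels"][:,:,::-1].copy(); cv2.imwrite("pics/w5.png",im)
c=optics.camera("top")
im=c["pixels"][:,:,::-1].copy(); cv2.imwrite("pics/t5.png",im[150:400,150:450])
```

```text
t 8.58 p [0.47   0.0867 0.0987] yaw 174.85 tilt [ 0.0003 -0.0009] q [ 0.183  0.302 -0.279  0.99  -0.001  0.273] F [  3.18  -2.46 -10.02] M [-0.62 -0.74 -0.03] g 0.0263
 F tool [-3.39 -2.15 10.02]
r 0.1299762451417547 theta 44.82204810931296
```

View pics/w5.png

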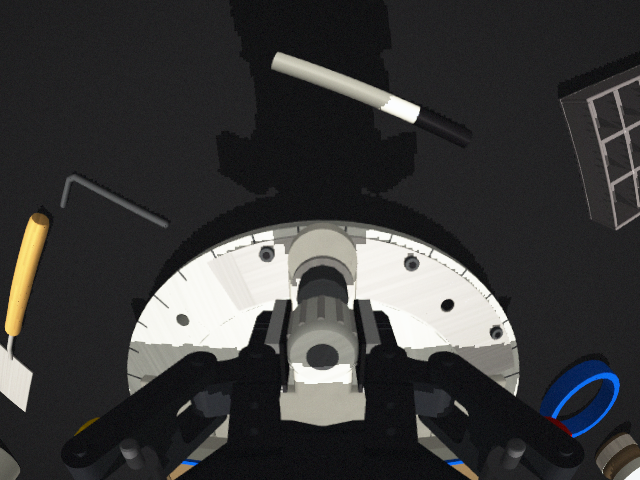

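View pics/t5.png

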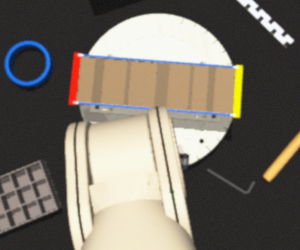

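Request:
{"method": "apply_moves", "body": {"plan": [0, 0.0022, 0, 0, 0, 0.017, -0.0001, 0.0045, 0, 0, 0, 0.035, -0.0001, 0.0045, 0.001, 0, 0, 0.035, -0.0001, 0.0045, 0.002, 0, 0, 0.035, -0.0001, 0.0045, 0.0022, 0, 0, 0.035, -0.0001, 0.0045, 0.0022, 0, 0, 0.035]}}

```text
clock: 9.18
eef_pos: [0.4705, 0.0916, 0.0965]
tool_rot: [0.062, 0.998, 0.0, -0.0]
ft_force: [3.0, -0.8, -10.5]
grip_width: 0.026
```

Request:
{"method": "apply_moves", "body": {"plan": [0, 0, 0.0003, 0, 0, 0, 0, 0, 0.0003, 0, 0, 0]}}

```text
clock: 9.35
eef_pos: [0.4705, 0.0916, 0.0963]
tool_rot: [0.062, 0.998, 0.0, -0.0]
ft_force: [2.5, -0.5, -9.1]
grip_width: 0.0266
```

Request:
{"method": "apply_moves", "body": {"plan": [0, 0, 0.0003, 0, 0, 0, 0, 0, 0.0003, 0, 0, 0]}}

```text
clock: 9.52
eef_pos: [0.4705, 0.0915, 0.096]
tool_rot: [0.061, 0.998, 0.0, -0.0]
ft_force: [2.6, 0.2, -9.2]
grip_width: 0.0264
```

```bash
python3 -c "
from h import *
pol()"
```

```text
t 9.52 p [0.4705 0.0915 0.096 ] yaw 172.95 tilt [0.0002 0.0004] q [ 0.192  0.307 -0.28   0.984  0.     0.315] F [ 2.59  0.21 -9.21] M [-0.11 -0.41 -0.12] g 0.0264
 F tool [-2.55  0.52  9.2 ]
r 0.12991700246722532 theta 46.96268410990746
```

Request:
{"method": "apply_moves", "body": {"plan": [0, 0, 0.0003, 0, 0, 0, 0, 0, 0.0003, 0, 0, 0]}}

```text
clock: 9.68
eef_pos: [0.4705, 0.0915, 0.0957]
tool_rot: [0.061, 0.998, 0.0, -0.0]
ft_force: [2.7, -0.6, -7.5]
grip_width: 0.0263
```

Request:
{"method": "apply_moves", "body": {"plan": [0, 0, 0.0002, 0, 0, 0, 0, 0, 0.0002, 0, 0, 0]}}

```text
clock: 9.85
eef_pos: [0.4705, 0.0915, 0.0955]
tool_rot: [0.062, 0.998, 0.0, -0.0]
ft_force: [2.4, -1.1, -9.3]
grip_width: 0.0265
```

```bash
python3 -c "
from h import *
pol()"
```

```text
t 9.85 p [0.4705 0.0915 0.0955] yaw 172.95 tilt [0.0002 0.0001] q [ 0.192  0.308 -0.281  0.983  0.     0.315] F [ 2.4  -1.09 -9.33] M [-0.06 -0.41 -0.12] g 0.0265
 F tool [-2.52 -0.79  9.33]
r 0.1299141160521085 theta 46.92721351922057
```

Request:
{"method": "apply_moves", "body": {"plan": [0, 0, 0.0002, 0, 0, 0, 0, 0, 0.0002, 0, 0, 0]}}

```text
clock: 10.02
eef_pos: [0.4705, 0.0914, 0.0953]
tool_rot: [0.062, 0.998, 0.0, -0.0]
ft_force: [0.7, -0.4, -8.1]
grip_width: 0.0265
```

Request:
{"method": "apply_moves", "body": {"plan": [0, 0, 0.0002, 0, 0, 0, 0, 0, 0.0002, 0, 0, 0]}}

```text
clock: 10.18
eef_pos: [0.4705, 0.0914, 0.0952]
tool_rot: [0.062, 0.998, 0.0, -0.0]
ft_force: [1.3, -0.5, -6.8]
grip_width: 0.0261
```

Request:
{"method": "apply_moves", "body": {"plan": [0, 0, 0.0002, 0, 0, 0, 0, 0, 0.0002, 0, 0, 0]}}

```text
clock: 10.35
eef_pos: [0.4705, 0.0914, 0.0951]
tool_rot: [0.062, 0.998, 0.0, -0.0]
ft_force: [0.0, -0.5, -5.8]
grip_width: 0.0266
```

Request:
{"method": "apply_moves", "body": {"plan": [0, 0, 0.0002, 0, 0, 0, 0, 0, 0.0002, 0, 0, 0]}}

```text
clock: 10.52
eef_pos: [0.4705, 0.0914, 0.0949]
tool_rot: [0.062, 0.998, 0.0, -0.0]
ft_force: [-0.3, 0.2, -3.5]
grip_width: 0.0264
```

Request:
{"method": "apply_moves", "body": {"plan": [0, 0, 0, 0, 0, 0, 0, 0, 0, 0, 0, 0, 0, 0, 0, 0, 0, 0], "grip": 0.031}}

```text
clock: 10.77
eef_pos: [0.4715, 0.0916, 0.0956]
tool_rot: [0.061, 0.998, 0.0, 0.001]
ft_force: [-0.1, -0.6, 0.7]
grip_width: 0.0311
```

Run:
```python
from h import *
pol()
c=optics.camera("wrist")
im=c["pixels"][:,:,::-1].copy(); cv2.imwrite("pics/w6.png",im[200:440,200:460])
```

```text
t 10.77 p [0.4715 0.0916 0.0956] yaw 172.96 tilt [-0.002   0.0007] q [ 0.192  0.307 -0.28   0.981  0.     0.315] F [-0.09 -0.63  0.71] M [ 0.02 -0.02  0.05] g 0.0311
 F tool [ 0.01 -0.64 -0.71]
r 0.12900603366689684 theta 47.050227622598925
```

View pics/w6.png

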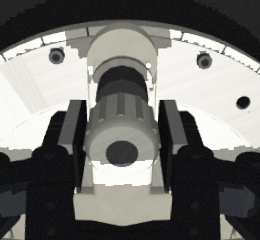

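Request:
{"method": "apply_moves", "body": {"plan": [0, 0, 0.002, 0, 0, 0, 0, 0, 0.004, 0, 0, 0, 0, 0, 0.004, 0, 0, 0, 0, 0.0006, 0.004, 0, 0, 0.005, 0, 0.0012, 0.004, 0, 0, 0.009, 0, 0.0018, 0.004, 0, 0, 0.014]}}

```text
clock: 11.32
eef_pos: [0.4709, 0.0931, 0.0907]
tool_rot: [0.069, 0.998, -0.0, -0.0]
ft_force: [-0.2, -1.7, -0.0]
grip_width: 0.0311
```

Request:
{"method": "apply_moves", "body": {"plan": [0, 0.0006, 0, 0, 0, 0.005, 0, 0.0012, 0, 0, 0, 0.009, 0, 0.0018, 0, 0, 0, 0.014]}}

```text
clock: 11.57
eef_pos: [0.4711, 0.0942, 0.0906]
tool_rot: [0.076, 0.997, -0.001, 0.0]
ft_force: [0.5, -4.1, -0.9]
grip_width: 0.0312
```

```bash
python3 -c "
from h import *
pol()"
```

```text
t 11.57 p [0.4711 0.0942 0.0906] yaw 171.28 tilt [-0.0003 -0.0019] q [ 0.198  0.315 -0.284  0.972 -0.002  0.351] F [ 0.5  -4.09 -0.94] M [-0.85 -0.06  0.04] g 0.0312
 F tool [-1.11 -3.97  0.95]
r 0.12970104905392227 theta 48.1401255614245
```

Request:
{"method": "apply_moves", "body": {"plan": [0, 0.0005, 0, 0, 0, 0.004, 0, 0.001, 0, 0, 0, 0.008, 0, 0.001, 0, 0, 0, 0.008]}}

```text
clock: 11.82
eef_pos: [0.4713, 0.0957, 0.0906]
tool_rot: [0.08, 0.997, -0.0, -0.0]
ft_force: [0.1, -3.9, -0.2]
grip_width: 0.0312
```

```bash
python3 -c "
from h import *
pol()"
```

```text
t 11.82 p [0.4713 0.0957 0.0906] yaw 170.85 tilt [-0.     -0.0004] q [ 0.201  0.316 -0.283  0.972 -0.     0.36 ] F [ 0.15 -3.94 -0.21] M [-0.79 -0.1   0.03] g 0.0312
 F tool [-0.77 -3.86  0.21]
r 0.12976997341026308 theta 48.836521972126775
```

Request:
{"method": "apply_moves", "body": {"plan": [0, 0.0005, 0, 0, 0, 0.004, 0, 0.001, 0, 0, 0, 0.008, 0, 0.001, 0, 0, 0, 0.008]}}

```text
clock: 12.07
eef_pos: [0.4713, 0.0977, 0.0907]
tool_rot: [0.083, 0.997, 0.001, -0.0]
ft_force: [-0.2, -0.2, 0.2]
grip_width: 0.0308
```

```bash
python3 -c "
from h import *
pol()"
```

```text
t 12.07 p [0.4713 0.0977 0.0907] yaw 170.43 tilt [0.0007 0.0019] q [ 0.203  0.316 -0.282  0.972  0.002  0.37 ] F [-0.16 -0.23  0.15] M [ 0.04  0.05 -0.01] g 0.0308
 F tool [ 0.12 -0.26 -0.15]
r 0.13006587852195686 theta 49.72080414020911
```

Run:
```python
from h import *
c=optics.camera("wrist")
im=c["pixels"][:,:,::-1].copy(); cv2.imwrite("pics/w7.png",im)
```

```text
(no output)
```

View pics/w7.png

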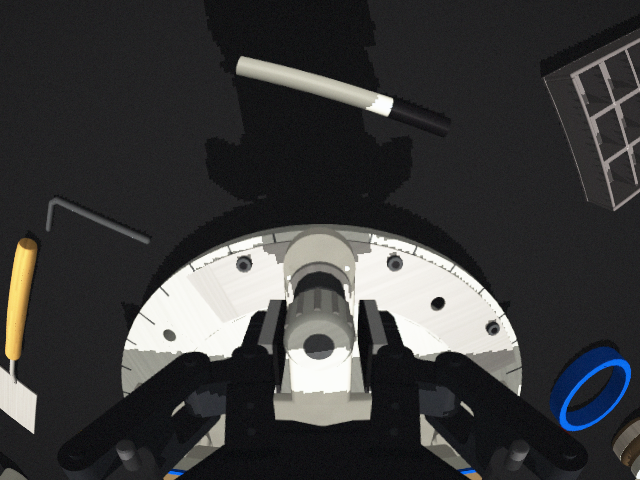

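Run:
```python
from h import *
o=sensors.get_obs()
c=optics.camera("wrist"); T=np.array(c["tool_from_camera"])
def wproj(p_tool):
    q=T[:3,:3].T@(np.array(p_tool)-T[:3,3]); v=np.array([q[0],-q[1],-q[2]])
    th=np.arctan2(np.hypot(v[0],v[1]),v[2]); ph=np.arctan2(v[1],v[0]); r=c["fx"]*th
    return c["cx"]+r*np.cos(ph),c["cy"]+r*np.sin(ph)
Rm=R.from_quat(o["tool_rot"]).as_matrix()
for th in (48.9,49.85):
  a=np.radians(-139.95-th)
  for h in (0,.002,.004,.012):
    print(th,h,wproj(Rm.T@(np.array([*(AX+.1302*np.array([np.cos(a),np.sin(a)])),.114+h])-o["eef_pos"])))
print(wproj([0,0,-.03]))
i=cv2.resize(c["pixels"][280:400,260:380,::-1],(600,600),interpolation=cv2.INTER_CUBIC);cv2.imwrite("pics/w8.png",i)
st()
```

```text
48.9 0 (np.float64(316.9219961600945), np.float64(343.84020567972215))
48.9 0.002 (np.float64(316.86313338063997), np.float64(346.7557379648704))
48.9 0.004 (np.float64(316.8030328903603), np.float64(349.7395108126404))
48.9 0.012 (np.float64(316.5496331822506), np.float64(362.39839968720537))
49.85 0 (np.float64(322.55322967369773), np.float64(343.8256242170098))
49.85 0.002 (np.float64(322.56378107804136), np.float64(346.74129937823756))
49.85 0.004 (np.float64(322.5745807000261), np.float64(349.725231823667))
49.85 0.012 (np.float64(322.62041309312576), np.float64(362.3849504877307))
(np.float64(322.2980946890442), np.float64(354.46746261589226))
t 12.17 p [0.4715 0.098  0.0908] yaw 170.46 tilt [0.0002 0.0022] q [ 0.204  0.316 -0.282  0.972  0.002  0.37 ] F [-0.35 -0.42 -0.04] M [-0.05  0.05  0.02] g 0.0314
 F tool [ 0.28 -0.47  0.04]
```

View pics/w8.png

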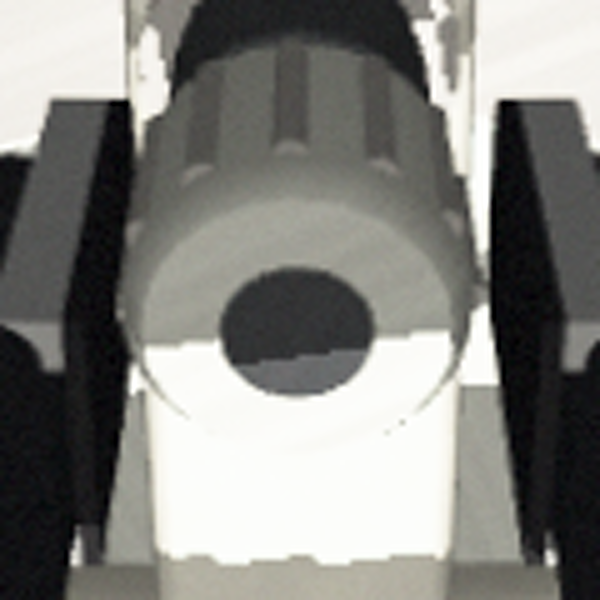

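Request:
{"method": "apply_moves", "body": {"plan": [0, -0.0005, 0, 0, 0, 0, 0, -0.001, 0, 0, 0, 0, 0, -0.001, 0, 0, 0, 0, 0, -0.001, 0, 0, 0, 0], "grip": 0.045}}

```text
clock: 12.5
eef_pos: [0.4713, 0.0962, 0.0908]
tool_rot: [0.083, 0.997, 0.0, 0.0]
ft_force: [0.2, 0.3, -0.1]
grip_width: 0.0447
```

Run:
```python
from h import *
c=optics.camera("wrist")
im=c["pixels"][:,:,::-1].copy(); cv2.imwrite("pics/w9.png",cv2.resize(im[260:400,240:400],(640,560)))
o=st()
```

```text
t 12.55 p [0.4712 0.0961 0.0907] yaw 170.43 tilt [0.     0.0003] q [ 0.201  0.316 -0.283  0.972  0.     0.368] F [-0.04  0.54  0.42] M [-0.06  0.    0.01] g 0.0449
 F tool [ 0.12  0.52 -0.42]
```

View pics/w9.png

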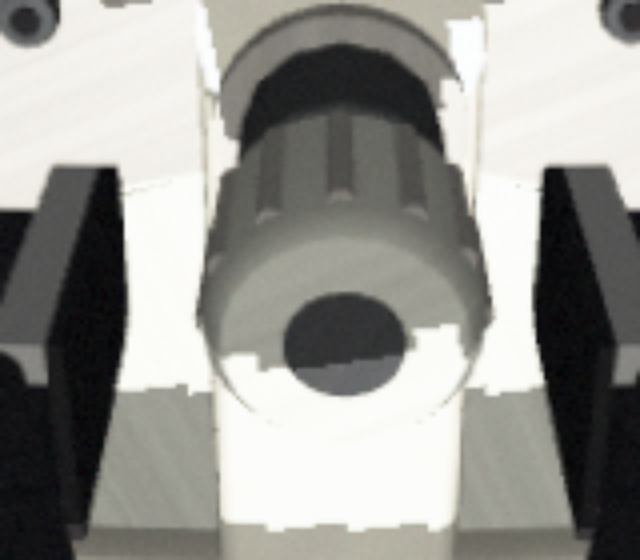

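Request:
{"method": "apply_moves", "body": {"plan": [0, 0, -0.02, 0, 0, 0, 0, 0, -0.05, 0, 0, 0, 0, 0, -0.08, 0, 0, 0, 0, 0, -0.11, 0, 0, 0, 0.04, 0, -0.12, 0, 0, 0, 0.08, 0, -0.12, 0, 0, 0, 0.11, 0, -0.12, 0, 0, 0, 0.12, 0, -0.12, 0, 0, 0, 0.12, 0, -0.12, 0, 0, 0]}}

```text
clock: 13.3
eef_pos: [0.3508, 0.1161, 0.211]
tool_rot: [0.083, 0.997, 0.0, -0.0]
ft_force: [0.3, -0.5, -0.3]
grip_width: 0.0449
```

Run:
```python
from h import *
o=st()
c=optics.camera("scene"); im=c["pixels"][:,:,::-1]; cv2.imwrite("pics/s10.png",im[180:360,180:440].repeat(3,0).repeat(3,1))
t=optics.camera("top"); cv2.imwrite("pics/t10.png",t["pixels"][:,:,::-1])
for h in (0,.012):
  a=np.radians(-139.95-49.6); p=[*(AX+.1302*np.array([np.cos(a),np.sin(a)])),.114+h]
  u,v=proj(c,p); print(h,(u-180)*3,(v-180)*3, u,v, "top",proj(t,p))
```

```text
t 13.3 p [0.3508 0.1161 0.211 ] yaw 170.53 tilt [0.0001 0.0003] q [ 0.319 -0.008 -0.335  1.244  0.     0.485] F [ 0.26 -0.47 -0.27] M [ 0.03 -0.    0.03] g 0.0449
 F tool [-0.34 -0.42  0.27]
0 586.0359226530329 118.50347480894644 375.345307551011 219.5011582696488 top (np.float64(294.00824373614074), np.float64(306.9471550267699))
0.012 587.4203185603455 104.9119562225662 375.80677285344854 214.97065207418873 top (np.float64(293.5631253894304), np.float64(307.04688198760294))
```

View pics/s10.png

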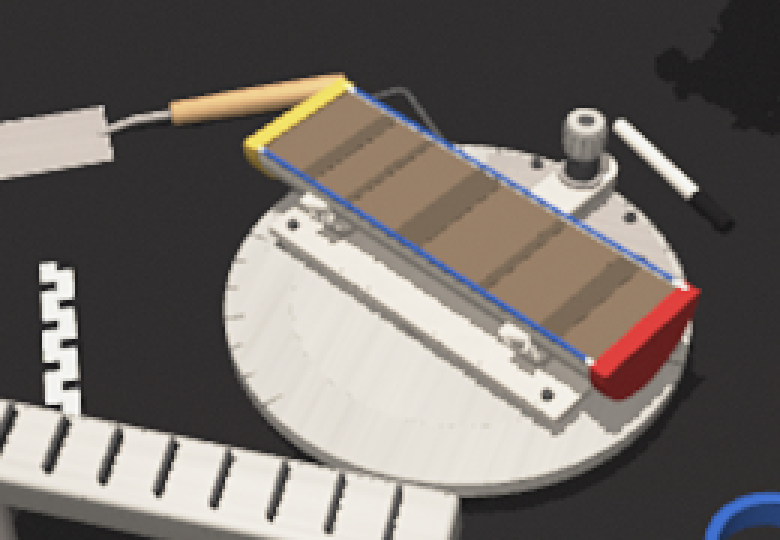

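View pics/t10.png

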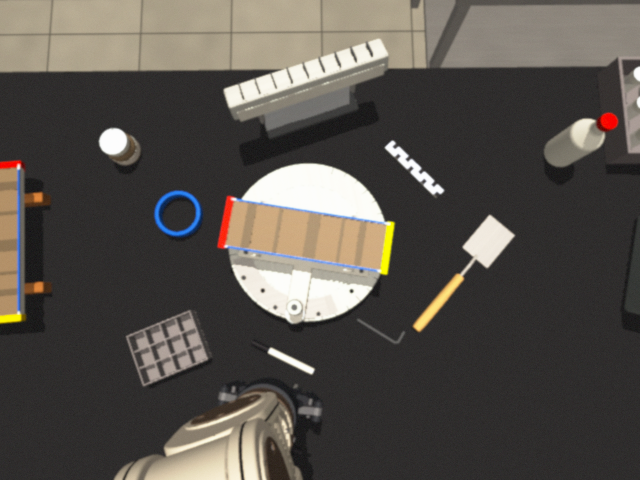

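```bash
python3 -c "
from workcell import bot
print(bot.job_done())"
```

```text
the job is handed in; nothing more can be done
None
```

The turntable is on the next stop clockwise, with the pin down in the first plate hole. I handed the job in at about 13.4 s of the 67 s.

**What I did**
- From the pictures I placed the target hole about 49.9° on, at the pin's 130 mm radius. The dots farther out, at about 143 mm, I took for screws.
- I centred the open jaws on the knob, gripped it, lifted about 15 mm and swung the table round to 47° with the pin raised.
- I lowered it until the plate carried most of the spring load, then eased the jaws open so the pin rode on its own spring.
- I nudged the knob on with one pad at about 4 N until the push force fell to zero and the pin dropped. Then I backed off and cleared the knob.

**Last checks**
- **Pin home:** in the scene picture the top of the knob lies within 1 px of where it should be when fully down; with the pin on the plate it would show about 4.5 px higher. In the wrist picture it read about 0.8 mm high, but the knob had read high by about the same amount before I lifted it, so I take it as home.
- **Table angle:** about 49.5° (0.86 rad) by the pictures, well inside the required range. The pin has some play in its hole.
- **Forces:** the wrist readings never passed about 10.5 N, and most of that was the spring during the lift. They are taken at the end of each move, so a brief peak in between would not show.
- **Robot and bench:** the robot touches nothing and the core was not touched. The bench items look unmoved in the top view; I did not measure them.
- **Not checked:** I did not push against the side of the hole to confirm the pin was locked, so that rests on the pictures and the drop in force.

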